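# Set the length stop of a cut-off board and butt the strip against it

### The job

Set up the cut-off board for sawing 70 mm blanks: first push the sliding length stop along its rail until its sprung plunger drops into the third notch counted from the saw slot. Then push the uncut wooden strip back flat against the fence and along it until its end rests against the stop, without knocking the stop out of its notch. Only push with the fingers: do not pick up the strip or pull up the plunger knob, and leave the other things where they are.

Things in the scene. Friction and masses are not known exactly. Their poses are not given: they have to be found in the camera images.
- cutoff_board: Cut-off board (bench hook), fixed. Origin: its underside, worktop level, where the saw slot meets the fence's front face. y runs along the fence from the slot towards the rail's end; x points level into the fence (away from the robot at zero yaw); z up. In mm: plywood base x -68 to 28, y -160 to 135, top z 12; wooden fence x 0 to 22, y -160 to 135, z 12 to 34
- saw_slot (a point): Foot of the saw slot, board (0, 0, 12) mm: a 4 mm wide steel-lined cut through the fence at y = 0, seen as a pale band across the fence, with a dark sawn line in the base in front of it
- notch3 (a point): Centre of the mouth of the third notch, board (11, 83, 44) mm. The aluminium rail stands on the fence: board x 5 to 17, y 8 to 130 mm, top z 44 mm. Its top has four V notches across it, 11 mm wide, 5.5 mm deep, at y = 43, 63, 83 and 103 mm; the third from the saw slot is at 83
- length_stop (a joint): Distance in m from saw slot to stop face, the cut length; 0 to 0.100, grows along board +y. Plunger sits in notch 1, 2, 3, 4 at 0.030, 0.050, 0.070, 0.090. About 1 N slides it between notches, 9 to 10 N pushes it out of one; within 6 mm of a notch's centre the plunger pulls it in by itself. Starts anywhere from 0.016 to 0.058, in a notch or between
- stop_face (a point): Point on the stop face, at board x -12, z 24 mm. The steel stop: saddle over the rail, 26 mm long in y, board x -1.5 to 23.5, z 35.5 to 62 mm, and an arm in front of the fence, x -25.5 to -1.5, z 15 to 44 mm, 6 mm thick. Both share the flat face that looks to the saw slot (-y). Push on the saddle's face above the rail to slide it; the strip's end meets the arm
- plunger (a joint): Height in m of the stop's spring plunger: 0 when down in a notch, about 0.004 when riding on the rail between notches; it lifts by itself when the stop is pushed. Its axis is 13 mm beyond the stop face (+y), at board x 11 mm; its black knob, 15 mm across, spans z 66 to 80 mm when seated
- strip: Uncut strip: loose light-wood bar 20 x 130 x 18 mm (x, y, z), about 45 g, lying on the base in front of the fence, on the other side of the saw slot from the rail, up to 25 mm off the fence and 6 degrees askew. Origin: centre of its underside; y along it towards the stop, x towards the fence. The two 70 mm bars of the same section are finished blanks
- strip_lead (a point): The strip's edge where its rear long face meets the end that goes to the stop, mid-height: (10, 65, 9) mm in the strip's frame
- strip_tail (a point): The strip's edge where its rear long face meets the other end, the one to push on, mid-height: (10, -65, 9) mm in the strip's frame
- blank_1: Finished blank, light-wood bar 20 x 70 x 18 mm lying on the board's base in front of the stop's rail, near the front edge; leave it. Origin: centre of its underside, y along its length
- blank_2: Finished blank of the same size lying on the worktop behind the fence; leave it. Origin: centre of its underside
- pen: Black pen 144 mm long, 10 mm thick, lying on the worktop behind the fence, along it; leave it. Origin: centre of its underside
- vial: Clear screw-cap vial 28 mm across, 70 mm high, standing behind the fence; leave it. Origin: centre of its underside
- pot: Open white pot with pins, 46 mm across, 41 mm high, standing beyond the rail's end of the board; leave it. Origin: centre of its underside
- microscope: Tall fixed stereo microscope to the right of the board, up to 0.48 m high, its eyepieces hanging out towards the robot at x 0.40 m; origin: centre of its foot. Bring the arm past on the robot's side of it, not across it
- eraser: Eraser 20 x 46 x 12 mm on the worktop to the robot's right; leave it. Origin: centre of its underside
- jar: Jar with a red lid, 44 mm across, 88 mm high, standing at the back; leave it. Origin: centre of its underside

How it is judged:
By the outcome, as a careful person would: the job done as asked, in the order asked, and still so for the second after the job is handed in, with the robot touching nothing.
It also fails if it takes over 64 s, if anything falls off the work surface, if the arm or the gripper's body presses on something with over 40 N, if the wrist force passes 120 N, or if a joint passes its speed limit or range.

### The arm

A 7-joint arm with a two-finger parallel gripper is mounted at the origin on a cart in front of the work surface, level with it; the furniture and walls round the work are solid. World frame = base frame: x ahead of the robot, y to its left, z up, the work surface at z = 0. Lengths are in m, angles in rad, forces in N, time in s.
With the tool pointing down it reaches from about 0.425 to 0.875 m from the base axis. Payload 4.7 kg.
Tool frame: the origin (TCP) lies where the fingers leave the gripper's body, on its centre line; the fingertips stand 70 mm ahead of it and the grasp point (between the pads) lies 51 mm ahead of it; z points along the fingers, y is the line along which they close (so a half turn about z gives the same grasp; the last joint's range is limited). The gripper opens to 87 mm and grips with 3 to 60 N. Pads are 19 mm wide; open, the fingers measure 117 mm over their backs; the gripper's body (75 mm by 190 mm) begins 51 mm behind the grasp point.
Start: joints at [1.263, 0.321, -0.07, 1.45, 0.023, 1.371, -0.057], TCP at [0.206, -0.617, 0.292] pointing down, gripper open.
Joint ranges: [-2.86, 2.86], [-0.3, 2.09], [-1.38, 1.24], [0.06, 2.45], [-1.56, 4.7], [0.09, 2.05], [-2.69, 2.69]. Speed limits (rad/s): [2.57, 2.57, 3.14, 3.14, 3.14, 3.14, 3.14].

### API

Orientations are given as a rotation vector (axis times angle).
In Python, from bench import ctrl gives the robot as it stands.
- The arm moves only by the tool drive_tool, never from a script. Its argument "motion" is a list of rows, each a list of 3 entries, a list of its own where there are three numbers: the shift along the tool's x, y, z in cm, then the turn, a rotation vector about the tool's x, y, z in degrees, then the opening, from -1 (shut) to 1 (fully open). In form: [[[x, y, z], [ax, ay, az], claw], ...]. A call has 1 to 12 rows; each row shifts and turns the commanded pose from where the row before left it, along the tool's axes as they then stand; what a row does not reach is not made up. A row lasts 1/8 s, in which the tool goes at most 62.5 mm and 10.7 degrees, less where a joint would pass 70% of its speed; a pose out of reach is approached as far as the arm can. A call with a gripper value outside its range is refused whole. The fingers move at their own pace and stop on an object; "force" is the grip in N (left out, the last holds). Time passes only in rows, so rows that do not move let the fingers close. It gives the time, the measured TCP pose, the force, the opening and the grip force at its end, in the units of the state.
- ctrl.get_state(): the state, without advancing time (a new reading comes with each control period).
- ctrl.get_image(name): name is "scene" or "top" or "wrist"; returns the picture (400x640x3 uint8, red, green, blue); there is no depth.
- ctrl.calibration(name): a dict with "K" (3x3 intrinsics, pixels), "distortion" ([k1, k2, p1, p2, k3] as OpenCV has them; the pictures are not rectified), "origin" and "attitude" of the camera in the world; the wrist camera has in their place "tool_from_camera" (4x4, takes a point from camera to tool coordinates, whose origin is the TCP and whose axes are the flange's). Camera axes: x right, y up, looking along -z (the intrinsics and any distortion apply to the point x, -y, -z); pixel columns grow to the right and rows downward; lengths in m; the calibration is good to about 2 mm. A picture is of the moment at which its call begins: read the wrist's pose just before it. calibration takes no time and is no camera call.
- ctrl.close_job(): hands the job in; it is judged then, once.
The state is a dict: "time": time; "joint_positions": joint angles; "qd": joint speeds; "joint_torque": joint torques, N m; "position": TCP position; "tool_rot": TCP orientation; "ft_force": force on the tool from outside, world axes, zero at the start; "torque": the same for the moment, N m; "grip_width": opening from 0.0 (shut) to 1.0 (fully open); "grip_force": force on a finger pad.
Only numpy, scipy, OpenCV 4.12 (cv2) and the standard library are available. Lean on these libraries where they do the work, as an engineer would, in place of code of your own. Each camera call takes 0.05 s, during which the arm holds its last target. There are 200 camera calls.

## Working session

There is one attempt and no reset: what is moved stays moved. The work goes in short steps, Python scripts to look and compute and a tool call to move; the robot and the scene stay as the last step left them, time stands still between calls to the robot, and variables do not carry over. Pictures are saved under pics/ and viewed, at most 10 in all, crops included, and the job is handed in when it is done.

Besides the shell and the picture viewer there is one more tool, called after "Request:" in YAML: its name, and indented under it one key for each argument. drive_tool: Moves the arm, as the interface text tells. Its arguments: {"type":"object","properties":{"motion":{"type":"array","items":{"type":"array"}},"force":{"type":"number"}},"required":["motion"]}

```bash
mkdir -p pics
cat > h.py <<'E'
import numpy as np, cv2
from scipy.spatial.transform import Rotation as R
from bench import ctrl
def att(a):
    a=np.array(a,float)
    return a if a.shape==(3,3) else (R.from_rotvec(a).as_matrix() if a.size==3 else R.from_quat(a).as_matrix())
def cam(name,st=None):
    c=ctrl.calibration(name); K=np.array(c["K"]); D=np.array(c["distortion"],float)
    if "origin" in c: return K,D,np.array(c["origin"]),att(c["attitude"])
    T=np.array(c["tool_from_camera"]); Rt=R.from_rotvec(st["tool_rot"]).as_matrix()
    return K,D,np.array(st["position"])+Rt@T[:3,3],Rt@T[:3,:3]
def ray(px,c,z):
    K,D,o,A=c; p=cv2.undistortPoints(np.array(px,float).reshape(-1,1,2),K,D).reshape(-1,2)
    d=np.c_[p[:,0],-p[:,1],-np.ones(len(p))]@A.T
    return o+d*((z-o[2])/d[:,2])[:,None]
def proj(P,c):
    K,D,o,A=c; q=(np.atleast_2d(P)-o)@A; q=q*[1,-1,-1]
    return cv2.projectPoints(q,np.zeros(3),np.zeros(3),K,D)[0].reshape(-1,2)
E
python3 - <<'E'
from h import *
s=ctrl.get_state(); print(s)
for n in("scene","top","wrist"):
    print(n,ctrl.calibration(n))
for n in("scene","top"):
    cv2.imwrite(f"pics/{n}0.png",ctrl.get_image(n)[:,:,::-1])
E
```

```text
{'time': 0.0, 'joint_positions': array([ 1.26310543,  0.32180875, -0.07010823,  1.45167948,  0.02260626,
        1.37076777, -0.05690275]), 'qd': array([ 3.87998294e-04, -2.39930080e-05,  5.02618570e-04, -4.44389036e-03,
        4.73512893e-04, -1.66968011e-03,  2.47112075e-04]), 'joint_torque': array([-1.30951194e-04, -4.91291642e+01, -4.04124800e-01, -3.12525523e+01,
       -6.40408276e-02,  4.35824599e-02,  1.64534522e-04]), 'position': array([ 0.20541262, -0.61625136,  0.29116856]), 'tool_rot': array([-3.09919342e+00, -5.03075867e-01,  6.19953170e-04]), 'ft_force': array([ 0.71750256, -0.31847872, -0.3115062 ]), 'torque': array([-0.00939511, -0.01685357,  0.00728498]), 'grip_force': 0.0, 'grip_width': 1.0002561392712084}
scene {'K': array([[439.56504705,   0.        , 317.58557665],
       [  0.        , 439.56504705, 203.40953374],
       [  0.        ,   0.        ,   1.        ]]), 'distortion': array([-0.01917974,  0.        ,  0.        ,  0.        ,  0.        ]), 'origin': array([-0.17249012, -0.7483953 ,  0.83450541]), 'attitude': array([ 0.89767371, -0.36732116, -0.6783
[... 287 characters left out ...]
02843051, 1.01457103]), 'attitude': array([ 0.13837186, -0.1199822 , -1.54642008])}
wrist {'K': array([[359.93480054,   0.        , 318.69070925],
       [  0.        , 359.93480054, 205.26544332],
       [  0.        ,   0.        ,   1.        ]]), 'distortion': array([-0.06625114,  0.        ,  0.        ,  0.        ,  0.        ]), 'tool_from_camera': array([[-6.25664624e-04,  9.67373401e-01,  2.53354123e-01,
         6.95043336e-02],
       [ 9.99999748e-01,  5.20562934e-04,  4.81877817e-04,
         2.26118977e-04],
       [ 3.34269017e-04,  2.53354360e-01, -9.67373483e-01,
        -9.35478899e-02],
       [ 0.00000000e+00,  0.00000000e+00,  0.00000000e+00,
         1.00000000e+00]])}
```

View pics/top0.png

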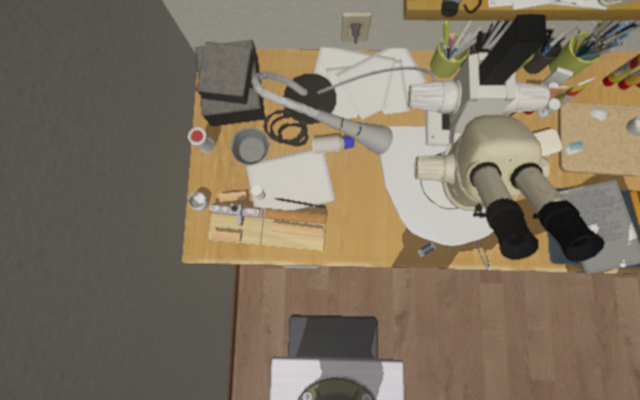

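View pics/scene0.png

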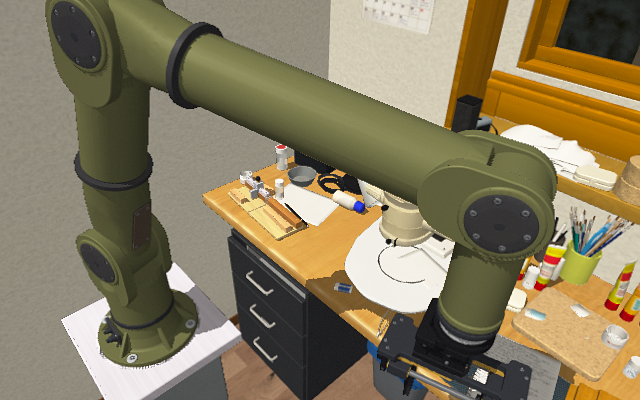

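The top view shows the board at about (209–327, 205–250), the microscope eyepieces at (515, 240) and (580, 240), and the stop near (240, 212). The scene view shows the arm stretched to the right and the board at the left. Next I'll crop in on the board.

Run:
```python
from h import *
c=cam("top")
im=cv2.imread("pics/top0.png")[180:265,180:345]
cv2.imwrite("pics/crop0.png",cv2.resize(im,(792,408),interpolation=cv2.INTER_CUBIC))
print(ray([[515,250],[580,250],[415,170],[440,95]],c,0.35).round(3))
print(ray([[209,241],[325,249],[327,207]],c,0.012).round(3), ray([[425,248],[190,265]],c,0).round(3))
```

```text
[[ 0.408 -0.283  0.35 ]
 [ 0.41  -0.387  0.35 ]
 [ 0.541 -0.121  0.35 ]
 [ 0.678 -0.167  0.35 ]]
[[0.429 0.327 0.012]
 [0.414 0.033 0.012]
 [0.522 0.03  0.012]] [[ 0.423 -0.222  0.   ]
 [ 0.368  0.375  0.   ]]
```

View pics/crop0.png

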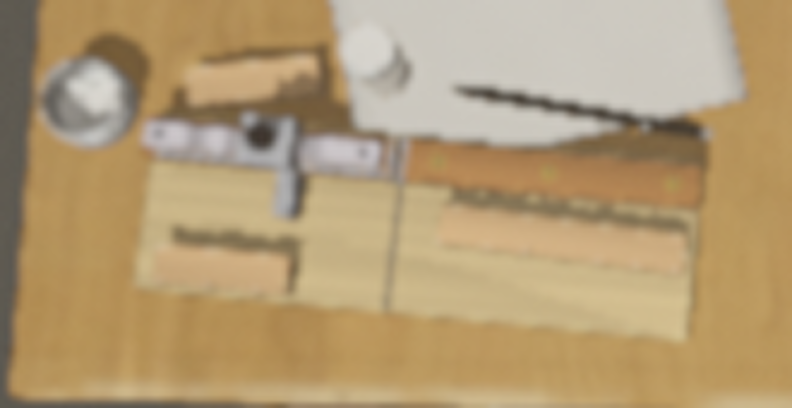

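The board is about 2.9° clockwise, with its slot at roughly (0.49, 0.19). The stop face is about 40 mm from the slot (crop 298 against 400). The strip is about 15 mm off the fence. First I raise the arm and pull it in, so it passes high on the robot's side of the microscope.

Request:
drive_tool:
  motion:
    - [[0, 0, -6], [0, 0, 0], -1]
    - [[0, 0, -6], [0, 0, 0], -1]
    - [[0, -2, -6], [0, 0, 0], -1]
    - [[0, -4, -5], [0, 0, 0], -1]
    - [[0, -5, -4], [0, 0, 0], -1]
    - [[0, -6, -2], [0, 0, 0], -1]
    - [[0, -6, 0], [0, 0, 0], -1]
    - [[0, -5, 0], [0, 0, 0], -1]
    - [[0, -2, 0], [0, 0, 0], -1]
    - [[0, 0, 0], [0, 0, 0], -1]

```text
time: 1.35
position: [0.1113, -0.3338, 0.5799]
tool_rot: [3.099, 0.503, 0.0]
ft_force: [-0.2, -0.0, -0.0]
grip_width: 0.022
grip_force: 0.0
```

Request:
drive_tool:
  motion:
    - [[5.5, -0.4, 0], [0, 0, -9], -1]
    - [[5.5, -0.4, 0], [0, 0, -9], -1]
    - [[5.5, -0.4, 0], [0, 0, -9], -1]
    - [[5.5, -0.4, 0], [0, 0, -9], -1]
    - [[5.5, -0.4, 0], [0, 0, -9], -1]
    - [[5.5, -0.4, 0], [0, 0, -9], -1]
    - [[5.5, -0.4, 0], [0, 0, -9], -1]
    - [[5.5, -0.4, 0], [0, 0, -9], -1]
    - [[5.5, -0.4, 0], [0, 0, -9], -1]
    - [[5.5, -0.4, 0], [0, 0, -9], -1]
    - [[0, 0, 0], [0, 0, 0], -1]

```text
time: 2.72
position: [0.3358, 0.1135, 0.5789]
tool_rot: [-1.819, -2.56, -0.0]
ft_force: [0.4, -0.7, 0.4]
grip_width: 0.004
grip_force: 0.0
```

Request:
drive_tool:
  motion:
    - [[0, 0, 3], [0, 0, -10], -1]
    - [[0, 0, 4], [0, 0, -10], -1]
    - [[0, 0, 4], [0, 0, -10], -1]
    - [[0, 0, 4], [0, 0, -10], -1]
    - [[0, 0, 3], [0, 0, -10], -1]
    - [[0, 0, 2], [0, 0, -10], -1]
    - [[-1, 0, 1], [0, 0, -8], -1]
    - [[-4, 2, 2], [0, 0, 0], -1]
    - [[-4, 2, 3], [0, 0, 0], -1]
    - [[-1.5, 1, 2], [0, 0, 0], -1]
    - [[0, 0, 0], [0, 0, 0], -1]
    - [[0, 0, 0], [0, 0, 0], -1]

```text
time: 4.22
position: [0.4584, 0.1521, 0.3028]
tool_rot: [-0.119, -3.125, 0.009]
ft_force: [0.4, 0.7, -0.4]
grip_width: 0.004
grip_force: 0.0
```

Run:
```python
from h import *
s=ctrl.get_state(); print(s['position'],s['tool_rot'],s['joint_positions'].round(2),s['ft_force'])
im=ctrl.get_image("wrist")[:,:,::-1]; cv2.imwrite("pics/w1.png",im)
np.savez("w1.npz",p=s['position'],r=s['tool_rot'])
```

```text
[0.45837556 0.15213904 0.30283208] [-0.11942417 -3.1245759   0.00872484] [-0.23 -0.02 -0.14  1.82 -0.    1.36  1.12] [ 0.40279877  0.65633366 -0.38456449]
```

View pics/w1.png

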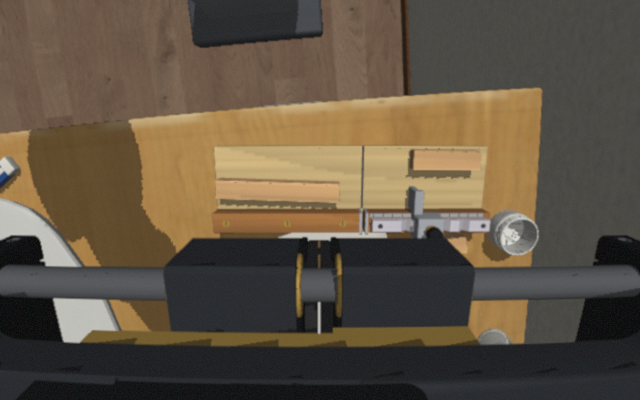

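The wrist view shows the board at (215–490, 147–235), the slot at x≈363, the stop arm at (415, 195), the strip at (215–340, 180–202), and blank_1 at (413–480, 150–172). Next is an enlarged crop.

Run:
```python
from h import *
im=cv2.imread("pics/w1.png")[135:255,205:500]
im=cv2.resize(im,None,fx=2.7,fy=2.7,interpolation=cv2.INTER_CUBIC)
cv2.imwrite("pics/w1c.png",im)
```

```text
(no output)
```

View pics/w1c.png

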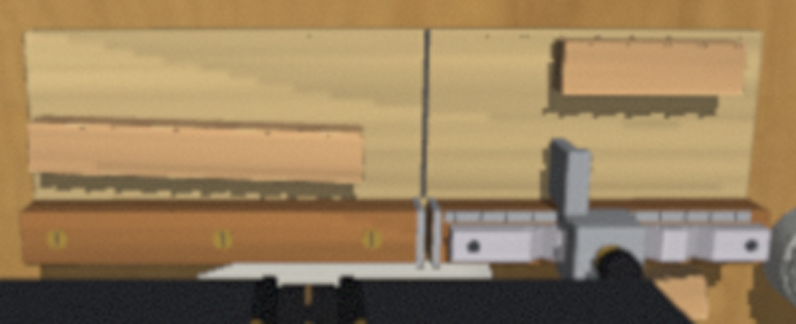

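```bash
cat >> h.py <<'E'
def board():
    d=np.load("board.npz"); return d['o'],d['B']
def tob(P): o,B=board(); return (np.atleast_2d(P)-o)@B
def fromb(P): o,B=board(); return o+np.atleast_2d(P)@B.T
E
python3 - <<'E'
from h import *
d=np.load("w1.npz"); c=cam("wrist",dict(position=d['p'],tool_rot=d['r']))
f=lambda px,z: ray((np.array(px,float)+.5)/2.7-.5+[205,135],c,z)
F=f([[25,30],[762,32],[428,30],[424,197]],.012); print(F.round(4))
y=F[1]-F[0]; print("len",np.linalg.norm(y)); y/=np.linalg.norm(y)
x=np.array([y[1],-y[0],0]); z=np.array([0,0,1.]); B=np.c_[x,y,z]; print("yaw",np.degrees(np.arctan2(x[1],x[0])))
o=(F[0]+F[1])/2-x*(-.068)-y*(-.0125); o[2]=0
np.savez("board.npz",o=o,B=B); print("origin",o)
print("slot",tob(F[2:])*1e3)
print("fence",tob(f([[25,210],[400,210]],.034)).round(4)*1e3)
print("strip",(tob(f([[30,123],[363,130],[361,182],[30,172]],.030))*1e3).round(1))
print("arm",(tob(f([[570,148],[570,215]],.044))*1e3).round(1))
print("saddle",(tob(f([[574,225],[574,278],[645,222]],.062))*1e3).round(1))
ct=cam("top"); print(proj(fromb([[-.068,-.16,.012],[-.068,.135,.012]]),ct))
E
```

```text
[[0.4125 0.0417 0.012 ]
 [0.4351 0.3336 0.012 ]
 [0.425  0.2004 0.012 ]
 [0.4926 0.1955 0.012 ]]
len 0.29282234381139494
yaw -4.425857632583503
origin [0.49255944 0.19485557 0.        ]
slot [[-6.78119023e+01  3.52378086e-01  1.20000000e+01]
 [-1.83165998e-02  6.68471920e-01  1.20000000e+01]]
fence [[-1.000e-01 -1.571e+02  3.400e+01]
 [-4.000e-01 -1.110e+01  3.400e+01]]
strip [[ -33.8 -154.    30. ]
 [ -31.1  -25.6   30. ]
 [ -10.6  -26.1   30. ]
 [ -14.4 -155.3   30. ]]
arm [[-27.1  50.8  44. ]
 [ -1.2  52.5  44. ]]
saddle [[-2.5 49.2 62. ]
 [17.7 50.6 62. ]
 [-3.6 75.  62. ]]
[[321.8426803  249.74458173]
 [206.22182394 238.38385632]]
```

Sizes and fence line agree within 2 mm. The stop face is at about 50 mm, in notch 2, and the strip is 11–14 mm off the fence and about 1.4° askew. Next I work out the move behind the saddle face.

```bash
cat >> h.py <<'E'
def where():
    s=ctrl.get_state(); o,B=board(); Rt=R.from_rotvec(s['tool_rot']).as_matrix()
    print("t",round(s['time'],2),"tip board mm",(tob(s['position']+Rt[:,2]*.07)[0]*1e3).round(1),"F board",(B.T@s['ft_force']).round(1),"w",round(s['grip_width'],3))
    return s,Rt
def plan(tip):   # tip position in board mm, tool x=-board x
    s,Rt=where(); o,B=board(); Rg=np.c_[-B[:,0],B[:,1],-B[:,2]]
    g=fromb(np.array(tip)/1e3)[0]-Rg[:,2]*.07
    print("shift cm",(Rt.T@(g-s['position'])*100).round(2),"turn deg",np.degrees(R.from_matrix(Rt.T@Rg).as_rotvec()).round(2), "radius",np.hypot(*g[:2]).round(3))
E
python3 -c "
from h import *
plan([11,22,95])"
```

```text
t 4.28 tip board mm [-31.7 -45.5 233.5] F board [ 0.3 -0.1  1.9] w 0.004
shift cm [-4.37  6.78 13.75] turn deg [-0.32 -0.76  0.06] radius 0.549
```

Request:
drive_tool:
  motion:
    - [[-1.4, 2.3, 4.5], [-0.3, -0.8, 0], -1]
    - [[-1.5, 2.3, 4.5], [0, 0, 0], -1]
    - [[-1.4, 2.2, 4.5], [0, 0, 0], -1]
    - [[0, 0, 0], [0, 0, 0], -1]
    - [[0, 0, 2], [0, 0, 0], -1]
    - [[0, 0, 1.5], [0, 0, 0], -1]
    - [[0, 0, 1], [0, 0, 0], -1]
    - [[0, 0, 0], [0, 0, 0], -1]
    - [[0, 0, 0], [0, 0, 0], -1]

```text
time: 5.4
position: [0.5059, 0.2174, 0.1232]
tool_rot: [0.118, 3.138, -0.0]
ft_force: [0.8, 0.1, 0.4]
grip_width: 0.007
grip_force: 0.0
```

```bash
python3 -c "
from h import *
plan([11,32,50])"
```

```text
t 5.4 tip board mm [11.6 23.5 53.2] F board [0.8 0.1 0.4] w 0.007
shift cm [0.05 0.85 0.32] turn deg [0.   0.06 0.13] radius 0.554
```

Request:
drive_tool:
  motion:
    - [[0, 0, 0.2], [0, 0, 0], -1]
    - [[0, 0.3, 0], [0, 0, 0], -1]
    - [[0, 0.3, 0], [0, 0, 0], -1]
    - [[0, 0.3, 0], [0, 0, 0], -1]
    - [[0, 0.2, 0], [0, 0, 0], -1]
    - [[0, 0, 0], [0, 0, 0], -1]

```text
time: 6.15
position: [0.5062, 0.2286, 0.1204]
tool_rot: [-0.117, -3.139, 0.001]
ft_force: [0.4, 0.3, -0.5]
grip_width: 0.005
grip_force: 0.0
```

```bash
python3 -c "
from h import *
where()"
```

```text
t 6.15 tip board mm [11.  34.6 50.4] F board [ 0.4  0.3 -0.5] w 0.005
```

Request:
drive_tool:
  motion:
    - [[0, 0.15, 0], [0, 0, 0], -1]
    - [[0, 0.15, 0], [0, 0, 0], -1]
    - [[0, 0, 0], [0, 0, 0], -1]

```text
time: 6.52
position: [0.5065, 0.2314, 0.1204]
tool_rot: [0.117, 3.139, -0.001]
ft_force: [0.0, -0.1, -0.3]
grip_width: 0.004
grip_force: 0.0
```

Request:
drive_tool:
  motion:
    - [[0, 0.15, 0], [0, 0, 0], -1]
    - [[0, 0.15, 0], [0, 0, 0], -1]
    - [[0, 0, 0], [0, 0, 0], -1]

```text
time: 6.9
position: [0.5067, 0.2345, 0.1204]
tool_rot: [0.117, 3.139, -0.001]
ft_force: [0.5, -1.1, 0.9]
grip_width: 0.005
grip_force: 0.0
```

Request:
drive_tool:
  motion:
    - [[0, 0.15, 0], [0, 0, 0], -1]
    - [[0, 0, 0], [0, 0, 0], -1]

```text
time: 7.15
position: [0.5068, 0.235, 0.1204]
tool_rot: [-0.118, -3.139, 0.003]
ft_force: [-0.2, -2.2, 2.0]
grip_width: 0.001
grip_force: 1.3
```

Request:
drive_tool:
  motion:
    - [[0, 0.15, 0], [0, 0, 0], -1]
    - [[0, 0, 0], [0, 0, 0], -1]

```text
time: 7.4
position: [0.5069, 0.2354, 0.1203]
tool_rot: [-0.119, -3.138, 0.005]
ft_force: [-3.0, -4.9, 3.1]
grip_width: 0.007
grip_force: 2.8
```

Request:
drive_tool:
  motion:
    - [[0, 0.15, 0], [0, 0, 0], -1]
    - [[0, 0, 0], [0, 0, 0], -1]

```text
time: 7.65
position: [0.507, 0.2358, 0.1203]
tool_rot: [-0.12, -3.138, 0.008]
ft_force: [-2.9, -8.0, 5.5]
grip_width: 0.011
grip_force: 4.0
```

Request:
drive_tool:
  motion:
    - [[0, 0.15, 0], [0, 0, 0], -1]
    - [[0, 0, 0], [0, 0, 0], -1]

```text
time: 7.9
position: [0.507, 0.2367, 0.1203]
tool_rot: [-0.121, -3.137, 0.009]
ft_force: [-3.2, -9.1, 6.0]
grip_width: 0.003
grip_force: 4.6
```

Request:
drive_tool:
  motion:
    - [[0, 0.15, 0], [0, 0, 0], -1]
    - [[0, 0, 0], [0, 0, 0], -1]

```text
time: 8.15
position: [0.5072, 0.2388, 0.1203]
tool_rot: [-0.12, -3.138, 0.008]
ft_force: [-2.5, -5.9, 4.1]
grip_width: 0.004
grip_force: 3.2
```

Request:
drive_tool:
  motion:
    - [[0, 0.15, 0], [0, 0, 0], -1]
    - [[0, 0.15, 0], [0, 0, 0], -1]
    - [[0, 0, 0], [0, 0, 0], -1]

```text
time: 8.52
position: [0.5075, 0.2453, 0.1203]
tool_rot: [0.117, 3.139, 0.001]
ft_force: [0.0, -0.7, -0.4]
grip_width: 0.01
grip_force: 0.6
```

Request:
drive_tool:
  motion:
    - [[0, 0.15, 0], [0, 0, 0], -1]
    - [[0, 0.15, 0], [0, 0, 0], -1]
    - [[0, 0, 0], [0, 0, 0], -1]

```text
time: 8.9
position: [0.5077, 0.2487, 0.1205]
tool_rot: [0.116, 3.139, 0.001]
ft_force: [-0.6, -0.0, -0.0]
grip_width: 0.005
grip_force: 0.0
```

```bash
python3 -c "
from h import *
where()"
```

```text
t 8.9 tip board mm [10.9 54.9 50.5] F board [-0.6 -0.1 -0. ] w 0.005
```

Request:
drive_tool:
  motion:
    - [[0, 0.15, 0], [0, 0, 0], -1]
    - [[0, 0, 0], [0, 0, 0], -1]

```text
time: 9.15
position: [0.5078, 0.2497, 0.1204]
tool_rot: [0.117, 3.139, 0.0]
ft_force: [0.2, -0.3, -0.6]
grip_width: 0.004
grip_force: 0.0
```

Request:
drive_tool:
  motion:
    - [[0, 0.15, 0], [0, 0, 0], -1]
    - [[0, 0, 0], [0, 0, 0], -1]

```text
time: 9.4
position: [0.508, 0.2509, 0.1204]
tool_rot: [0.117, 3.139, -0.0]
ft_force: [0.4, -0.5, -0.3]
grip_width: 0.004
grip_force: 0.0
```

Request:
drive_tool:
  motion:
    - [[0, -0.6, 0], [0, 0, 0], -1]
    - [[0, -0.4, -2], [0, 0, 0], -1]
    - [[0, 0, -4], [0, 0, 0], -1]
    - [[1.5, -2.5, -3], [0, 0, 0], 1]
    - [[3, -4, 0], [0, 0, 0], 1]
    - [[1.5, -1, 0], [0, 0, 0], 1]
    - [[0, 0, 0], [0, 0, 0], 1]
    - [[0, 0, 0], [0, 0, 0], 1]

```text
time: 10.4
position: [0.4424, 0.1708, 0.2107]
tool_rot: [0.117, 3.138, 0.0]
ft_force: [0.1, 0.1, 0.1]
grip_width: 0.487
grip_force: 0.0
```

Run:
```python
from h import *
s,_=where(); im=ctrl.get_image("wrist")[:,:,::-1]
c=cam("wrist",s); np.savez("w2.npz",p=s['position'],r=s['tool_rot'])
pts=fromb(np.array([[0,0,34],[-25.5,70,44],[-1.5,70,44],[-1.5,70,62],[-34,-154,30],[-31,-26,30],[-68,135,12]])/1e3)
print(proj(pts,c).round())
cv2.imwrite("pics/w2.png",im)
plan([-53,-90,100])
```

```text
t 10.4 tip board mm [-48.1 -27.8 140.7] F board [0.1 0.1 0.1] w 0.487
[[353. 260.]
 [445. 234.]
 [442. 263.]
 [450. 273.]
 [162. 218.]
 [321. 222.]
 [513. 173.]]
t 10.45 tip board mm [-48.1 -27.6 140.5] F board [ 0.4  0.8 -0.3] w 0.536
shift cm [ 0.5  -6.24  4.05] turn deg [0.   0.03 0.16] radius 0.446
```

View pics/w2.png

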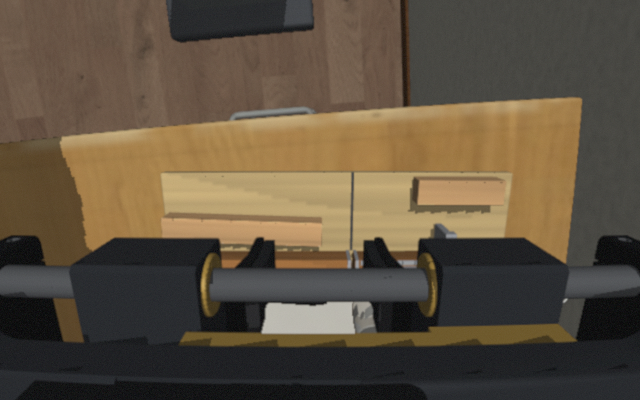

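The stop arm now shows at about (445, 232), against a prediction of (445, 234) for 70 mm, and one notch is about 26 px. The stop is therefore in notch 3. The strip is unmoved at (162–322, 215–248). Next I square it to the fence with both open fingers.

Request:
drive_tool:
  motion:
    - [[0.2, -3, 1.5], [0, 0, 0], 1]
    - [[0.3, -3.2, 2.5], [0, 0, 0], 1]
    - [[0, 0, 3], [0, 0, 0], 1]
    - [[0, 0, 3], [0, 0, 0], 1]
    - [[0, 0, 1.5], [0, 0, 0], 1]
    - [[0, 0, 0.6], [0, 0, 0], 1]
    - [[0, 0, 0], [0, 0, 0], 1]
    - [[0, 0, 0], [0, 0, 0], 1]

```text
time: 11.45
position: [0.4329, 0.1093, 0.0904]
tool_rot: [0.117, 3.138, 0.0]
ft_force: [-1.0, 0.8, -0.5]
grip_width: 1.001
grip_force: 0.0
```

```bash
python3 -c "
from h import *
plan([-42,-90,19])"
```

```text
t 11.45 tip board mm [-52.7 -89.9  20.4] F board [-1.1  0.7 -0.5] w 1.001
shift cm [-1.08 -0.01  0.14] turn deg [0.01 0.1  0.14] radius 0.457
```

Request:
drive_tool:
  motion:
    - [[-0.5, 0, 0.1], [0, 0, 0], 1]
    - [[-0.4, 0, 0], [0, 0, 0], 1]
    - [[-0.3, 0, 0], [0, 0, 0], 1]
    - [[-0.3, 0, 0], [0, 0, 0], 1]
    - [[-0.3, 0, 0], [0, 0, 0], 1]
    - [[-0.2, 0, 0], [0, 0, 0], 1]
    - [[0, 0, 0], [0, 0, 0], 1]

```text
time: 12.32
position: [0.4522, 0.1075, 0.0884]
tool_rot: [0.118, 3.139, -0.001]
ft_force: [-0.3, 0.2, -0.1]
grip_width: 0.998
grip_force: 0.0
```

Request:
drive_tool:
  motion:
    - [[-0.2, 0, 0], [0, 0, 0], 1]
    - [[-0.1, 0, 0], [0, 0, 0], 1]
    - [[0, 0, 0], [0, 0, 0], 1]

```text
time: 12.7
position: [0.4542, 0.1073, 0.0882]
tool_rot: [-0.117, -3.137, 0.001]
ft_force: [-2.3, 0.6, 3.3]
grip_width: 1.004
grip_force: 2.0
```

Request:
drive_tool:
  motion:
    - [[-0.2, 0, 0], [0, 0, 0], 1]
    - [[0, 0, 0], [0, 0, 0], 1]

```text
time: 12.95
position: [0.4545, 0.1073, 0.0879]
tool_rot: [-0.116, -3.133, 0.002]
ft_force: [-7.7, 0.1, 6.1]
grip_width: 0.998
grip_force: 4.4
```

Request:
drive_tool:
  motion:
    - [[0.6, 0, 0], [0, 0, 0], 1]
    - [[1, 0, 0], [0, 0, 0], 1]
    - [[0, 0, -3], [0, 0, 0], -1]
    - [[0, -3, -3], [0, 0, 0], -1]
    - [[-1, -4, 0], [0, 0, 0], -1]
    - [[-1.5, -2, 0], [0, 0, 0], -1]
    - [[-0.8, 0, 0], [0, 0, 0], -1]
    - [[0, 0, 0], [0, 0, 0], -1]
    - [[0, 0, 0], [0, 0, 0], -1]
    - [[0, 0, 0], [0, 0, 0], -1]

```text
time: 14.2
position: [0.4669, 0.0169, 0.1483]
tool_rot: [-0.115, -3.139, 0.001]
ft_force: [-0.2, 0.3, -0.4]
grip_width: 0.168
grip_force: 0.0
```

```bash
python3 -c "
from h import *
ctrl.get_state()
im=ctrl.get_image('wrist')[:,:,::-1]
plan([-14,-180,19])
s=ctrl.get_state(); np.savez('w3.npz',p=s['position'],r=s['tool_rot']); c=cam('wrist',s)
print(proj(fromb(np.array([[-20,-154,30],[-20,-26,30],[0,-26,30],[0,0,34]])/1e3),c).round())
cv2.imwrite('pics/w3.png',im)
"
```

```text
t 14.25 tip board mm [ -11.8 -179.5   78.4] F board [0.4 0.2 0.7] w 0.128
shift cm [ 0.22 -0.05  5.94] turn deg [-0.02 -0.02  0.21] radius 0.465
[[360. 213.]
 [561. 213.]
 [556. 243.]
 [597. 245.]]
```

View pics/w3.png

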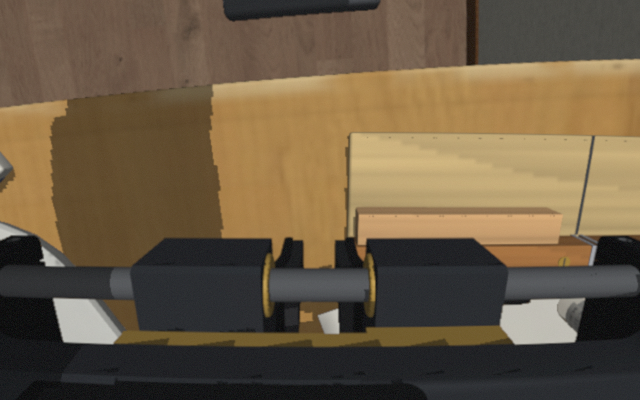

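The strip lies flat along the fence at (357–561, 212–243), matching the prediction. Next I lower behind the tail and push along the fence.

Request:
drive_tool:
  motion:
    - [[0.2, 0, 2], [0, 0, 0.2], -1]
    - [[0, 0, 2], [0, 0, 0], -1]
    - [[0, 0, 1.4], [0, 0, 0], -1]
    - [[0, 0, 0.5], [0, 0, 0], -1]
    - [[0, 0.4, 0], [0, 0, 0], -1]
    - [[0, 0.4, 0], [0, 0, 0], -1]
    - [[0, 0.4, 0], [0, 0, 0], -1]
    - [[0, 0.4, 0], [0, 0, 0], -1]
    - [[0, 0.4, 0], [0, 0, 0], -1]
    - [[0, 0.4, 0], [0, 0, 0], -1]
    - [[0, 0.4, 0], [0, 0, 0], -1]
    - [[0, 0, 0], [0, 0, 0], -1]

```text
time: 15.75
position: [0.4675, 0.0446, 0.0894]
tool_rot: [-0.122, -3.139, 0.0]
ft_force: [-0.1, -0.1, -0.1]
grip_width: 0.004
grip_force: 0.0
```

```bash
python3 -c "
from h import *
where()"
```

```text
t 15.75 tip board mm [ -13.4 -151.8   19.4] F board [-0.1 -0.1 -0.1] w 0.004
```

Request:
drive_tool:
  motion:
    - [[0, 0.5, 0], [0, 0, -0.3], -1]
    - [[0, 0.5, 0], [0, 0, 0], -1]
    - [[0, 0.5, 0], [0, 0, 0], -1]
    - [[0, 0.5, 0], [0, 0, 0], -1]
    - [[0, 0.5, 0], [0, 0, 0], -1]
    - [[0, 0.5, 0], [0, 0, 0], -1]
    - [[0, 0.5, 0], [0, 0, 0], -1]
    - [[0, 0.5, 0], [0, 0, 0], -1]
    - [[0, 0.5, 0], [0, 0, 0], -1]
    - [[0, 0.5, 0], [0, 0, 0], -1]
    - [[0, 0, 0], [0, 0, 0], -1]

```text
time: 17.12
position: [0.4712, 0.0945, 0.0895]
tool_rot: [0.114, 3.139, -0.0]
ft_force: [0.6, -0.2, -0.6]
grip_width: 0.006
grip_force: 0.0
```

Request:
drive_tool:
  motion:
    - [[0, 0.4, 0], [0, 0, 0], -1]
    - [[0, 0.4, 0], [0, 0, 0], -1]
    - [[0, 0.4, 0], [0, 0, 0], -1]
    - [[0, 0.4, 0], [0, 0, 0], -1]
    - [[0, 0.4, 0], [0, 0, 0], -1]
    - [[0, 0.3, 0], [0, 0, 0], -1]
    - [[0, 0, 0], [0, 0, 0], -1]

```text
time: 18.0
position: [0.4729, 0.1173, 0.0894]
tool_rot: [0.114, 3.139, -0.0]
ft_force: [0.8, -0.4, 0.3]
grip_width: 0.002
grip_force: 0.0
```

```bash
python3 -c "
from h import *
where()"
```

```text
t 18.0 tip board mm [-13.7 -78.9  19.4] F board [ 0.9 -0.4  0.3] w 0.002
```

Request:
drive_tool:
  motion:
    - [[0, 0.2, 0], [0, 0, 0], -1]
    - [[0, 0.2, 0], [0, 0, 0], -1]
    - [[0, 0.2, 0], [0, 0, 0], -1]
    - [[0, 0, 0], [0, 0, 0], -1]

```text
time: 18.5
position: [0.4733, 0.1232, 0.0895]
tool_rot: [-0.114, -3.139, 0.001]
ft_force: [0.2, -0.1, -0.2]
grip_width: 0.003
grip_force: 0.0
```

Request:
drive_tool:
  motion:
    - [[0, 0.1, 0], [0, 0, 0], -1]
    - [[0, 0.05, 0], [0, 0, 0], -1]
    - [[0, 0, 0], [0, 0, 0], -1]

```text
time: 18.88
position: [0.4734, 0.1245, 0.0894]
tool_rot: [0.115, 3.139, -0.001]
ft_force: [-0.2, -0.2, 0.0]
grip_width: 0.004
grip_force: 0.0
```

Request:
drive_tool:
  motion:
    - [[0, 0.1, 0], [0, 0, 0], -1]
    - [[0, 0, 0], [0, 0, 0], -1]

```text
time: 19.12
position: [0.4735, 0.1255, 0.0894]
tool_rot: [-0.115, -3.139, 0.001]
ft_force: [-1.2, 0.3, -1.1]
grip_width: 0.007
grip_force: 0.0
```

Request:
drive_tool:
  motion:
    - [[0, 0.1, 0], [0, 0, 0], -1]
    - [[0, 0, 0], [0, 0, 0], -1]

```text
time: 19.38
position: [0.4735, 0.1266, 0.0894]
tool_rot: [-0.115, -3.139, 0.001]
ft_force: [-0.1, -0.3, -0.8]
grip_width: 0.005
grip_force: 0.0
```

Request:
drive_tool:
  motion:
    - [[0, 0.1, 0], [0, 0, 0], -1]
    - [[0, 0, 0], [0, 0, 0], -1]

```text
time: 19.62
position: [0.4736, 0.127, 0.0894]
tool_rot: [-0.115, -3.139, 0.002]
ft_force: [-0.1, -1.6, -0.2]
grip_width: 0.001
grip_force: 0.9
```

Request:
drive_tool:
  motion:
    - [[0, 0.1, 0], [0, 0, 0], -1]
    - [[0, 0, 0], [0, 0, 0], -1]

```text
time: 19.88
position: [0.4737, 0.1273, 0.0894]
tool_rot: [-0.116, -3.139, 0.003]
ft_force: [-0.9, -4.9, 1.9]
grip_width: 0.003
grip_force: 2.6
```

Contact came at the expected place (tip about −69 mm), with force rising to 5 N. I back off and check.

Request:
drive_tool:
  motion:
    - [[0, -0.2, 0], [0, 0, 0], -1]
    - [[0, -0.6, 0], [0, 0, 0], -1]
    - [[0, -1, 0], [0, 0, 0], -1]
    - [[0, 0, -4], [0, 0, 0], -1]
    - [[2, 2, -4], [0, 0, 0], -1]
    - [[3, 4, -2], [0, 0, 0], -1]
    - [[0, 2, 0], [0, 0, 0], -1]
    - [[0, 0, 0], [0, 0, 0], -1]
    - [[0, 0, 0], [0, 0, 0], -1]

```text
time: 21.0
position: [0.4284, 0.1925, 0.1889]
tool_rot: [-0.117, -3.138, 0.002]
ft_force: [0.0, 0.1, 0.5]
grip_width: 0.004
grip_force: 0.0
```

Run:
```python
from h import *
s,_=where(); im=ctrl.get_image("wrist")[:,:,::-1]
c=cam("wrist",s); np.savez("w4.npz",p=s['position'],r=s['tool_rot'])
q=proj(fromb(np.array([[-20,-60,30],[-20,70,30],[0,70,30],[-25.5,70,44],[-1.5,70,44],[0,0,34],[-68,135,12]])/1e3),c)
x0,y0=(q[:6].min(0)-[15,45]).astype(int); x0=max(x0,0); y0=max(y0,0); x1=int(q[:6].max(0)[0]+60)
k=790/(x1-x0); cr=im[y0:y0+110,x0:x1]
print(q.round(1)); print(((q-[x0,y0]+.5)*k-.5).round(), x0,y0,k)
cv2.imwrite("pics/w4c.png",cv2.resize(cr,None,fx=k,fy=k,interpolation=cv2.INTER_CUBIC))
```

```text
t 21.0 tip board mm [-63.8  -7.4 118.9] F board [0.  0.1 0.5] w 0.004
[[249.7 263.9]
 [420.1 264.1]
 [418.1 287.8]
 [425.9 265. ]
 [423.2 294.9]
 [328.4 290.5]
 [500.  197.7]]
[[ 50. 146.]
 [587. 146.]
 [580. 221.]
 [605. 149.]
 [596. 243.]
 [298. 229.]
 [838. -63.]] 234 218 3.147410358565737
```

View pics/w4c.png

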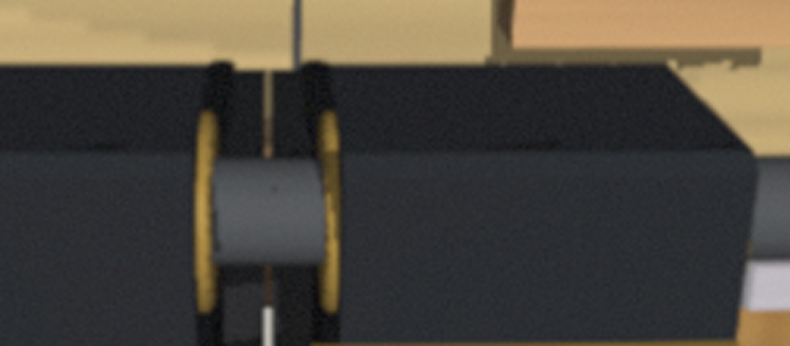

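The gripper hides the strip at this height, so I go up to the height of the first view.

Request:
drive_tool:
  motion:
    - [[0, 0, -4], [0, 0, 0], -1]
    - [[-1, -1, -5], [0, 0, 0], -1]
    - [[-1, -1, -3], [0, 0, 0], -1]
    - [[0, 0, 0], [0, 0, 0], -1]
    - [[0, 0, 0], [0, 0, 0], -1]

```text
time: 21.68
position: [0.4464, 0.1719, 0.3082]
tool_rot: [-0.117, -3.137, 0.002]
ft_force: [0.0, 0.5, -0.9]
grip_width: 0.007
grip_force: 0.0
```

Run:
```python
from h import *
s,_=where(); im=ctrl.get_image("wrist")[:,:,::-1]
c=cam("wrist",s); np.savez("w5.npz",p=s['position'],r=s['tool_rot'])
q=proj(fromb(np.array([[-20,-60,30],[-20,70,30],[0,70,30],[-25.5,70,44],[-1.5,70,44],[0,0,34],[0,-60,30],[-1.5,70,62]])/1e3),c)
x0,y0=(q.min(0)-[15,60]).astype(int); x1=int(q.max(0)[0]+60)
k=790/(x1-x0); cr=im[y0:y0+130,x0:x1]
print(((q-[x0,y0]+.5)*k-.5).round(), x0,y0,k)
cv2.imwrite("pics/w5.png",im);cv2.imwrite("pics/w5c.png",cv2.resize(cr,None,fx=k,fy=k,interpolation=cv2.INTER_CUBIC))
```

```text
t 21.68 tip board mm [-44.3 -26.6 238.2] F board [-0.   0.5 -0.9] w 0.007
[[ 61. 244.]
 [535. 245.]
 [530. 314.]
 [549. 237.]
 [543. 324.]
 [280. 318.]
 [ 63. 314.]
 [560. 345.]] 272 139 3.8916256157635467
```

View pics/w5c.png

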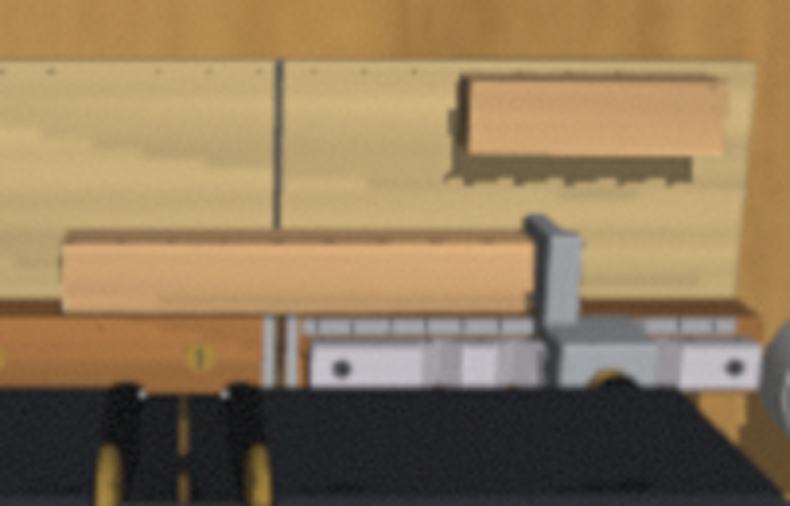

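The picture shows the strip flat along the fence (crop 62–535, 240–313), matching the predicted corners. Its end is against the stop arm, and the stop face is at 70 mm (551 against a predicted 549). Two notches show before the stop, so it sits in the third. Handing in.

```bash
python3 -c "
from bench import ctrl
print(ctrl.close_job())"
```

```text
the job is handed in; nothing more can be done
None
```

The job is handed in: the last picture shows the stop in the third notch (70 mm), with the strip flat against the fence and its end resting on the stop.

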